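# Push the passed housing through the chute flap

## Robot

A 6-joint arm with a two-finger parallel gripper is mounted at the origin on the work surface. World frame = base frame: x ahead of the robot, y to its left, z up, the work surface at z = 0. Lengths are in m, angles in rad, forces in N, time in s.
With the tool pointing down it reaches from about 0.35 to 0.85 m from the base axis. Payload 8.1 kg.
Tool frame: the origin (TCP) lies between the finger pads; the fingertips stand 14 mm ahead of it and the grasp point (between the pads) lies 5 mm behind it (robot.tip_reach is the z of the fingertips in the tool frame, in m); z points along the fingers, y is the line along which they close (so a half turn about z gives the same grasp; the last joint's range is limited). The gripper opens to 93 mm and grips with 3 to 60 N. Pads are 15 mm wide; open, the fingers measure 128 mm over their backs; the gripper's body (75 mm by 188 mm) begins 65 mm behind the grasp point.
Start: joints at [-1.276, 0.13, 1.488, -0, 1.523, -0.085], TCP at [0.222, -0.557, 0.233] pointing down, gripper open.
Joint ranges: [-2.96, 2.96], [-0.89, 2.26], [0.02, 2.5], [-1.34, 4.48], [0, 2.73], [-2.66, 2.66]. Speed limits (rad/s): [2.39, 2.39, 2.79, 3.14, 3.14, 3.14].

## Interface

Orientations are given as a rotation vector (axis times angle).
In Python, from plant import robot gives the robot as it stands. The module is installed in compiled form; this text tells all that it offers.
- The arm moves only by the shell command python3 -m handwheel 'ROWS' [FORCE]. ROWS is JSON, a list of rows, each a list of 7 numbers: the closure, from -1 (fully open) to 1 (shut), then the shift along the tool's x, y, z each as a share of 100 cm, from -1 to 1, then the turn, a rotation vector about the tool's x, y, z each as a share of 180 degrees, from -1 to 1. In form: [[grip, tx, ty, tz, rx, ry, rz], ...]. A call has 1 to 20 rows; each row is the pose to reach, as a shift and turn from the pose commanded when the call began, along the tool's axes at that moment, turning the shorter way round; what a row does not reach only later rows make up. A row lasts 1/8 s, in which the tool goes at most 62.5 mm and 10.7 degrees, less where a joint would pass 70% of its speed; a pose out of reach is approached as far as the arm can. A call with a number of a shift or a turn outside -1 to 1 is refused whole. A call with a gripper value outside its range is refused whole. The fingers move at their own pace and stop on an object; FORCE is the grip in N (left out, the last holds). Time passes only in rows, so rows that repeat a pose let the fingers close. It gives the time, the measured TCP pose, the force, the opening and the grip force at its end, in the units of the state.
- robot.read_state(): the state, without advancing time (a new reading comes with each control period).
- robot.read_camera(name): name is "side" or "top" or "wrist"; returns a dict with "frame" (420x560x3 uint8, red, green, blue), "fx", "fy", "cx", "cy" (pixels), "rvec" (rotation vector, rad) and "tvec" (3), from world to camera coordinates, as OpenCV has them; the wrist camera has in their place "T_tool_cam" (4x4, takes a point from camera to tool coordinates, whose origin is the TCP and whose axes are the flange's). Camera axes: x right, y down, z forward; pixel columns grow to the right and rows downward; lengths in m; the calibration is good to about 2 mm. A picture is of the moment at which its call begins: read the wrist's pose just before it. There is no depth.
- robot.close_job(): hands the job in; it is judged then, once.
Trained networks look in a picture, given as the dict that the camera call returned (one of the last four; its "shot" number tells which), for a name from the list of things; names that differ only in an ending like _2 or _b are one class to them, and where a whole thing is asked for, a point or a joint stands for the part that bears it (a point fixed in the world has none). Each returns a list of dicts, best first, with "conf" (0 to 1); they miss things now and then, are a little off and sometimes report something else, mostly with a low value. They report only what shows in the picture. A call takes as long as a camera call. They do not tell look-alikes from the thing itself.
- robot.regions_of(picture, name): "mask" (420x560 bool, what is visible of it) and "rect" ([left, top, right, bottom] in pixels, round what is visible of it).
The state is a dict: "t": time; "q": joint angles; "dq": joint speeds; "joint_torque": joint torques, N m; "tool_pos": TCP position; "orientation": TCP orientation; "force": force on the tool from outside, world axes, zero at the start; "wrist_torque": the same for the moment, N m; "opening": finger opening in m; "gripper_force": force on a finger pad.
Only numpy, scipy, OpenCV 4.12 (cv2) and the standard library are available. Lean on these libraries where they do the work, as an engineer would, in place of code of your own. Each camera call takes 0.05 s, during which the arm holds its last target. There are 200 camera calls.

## Task

Push the metal housing with the green dot along its lane of the grey chute and through the hanging yellow flap, so that it slides down the slope behind, then draw the fingers back so that the flap hangs shut again. Only push it, never lift it, and leave the housing with the red dot, the flap in front of that one and the other things on the bench alone.

Things in the scene. Friction and masses are not known exactly. Their poses are not given: they have to be found in the camera images.
- chute: Fixed twin-lane chute. Origin on the bench (z = 0) below the flap line, midway between the lanes; x is the feed direction (away from the robot), y left, z up. Flat deck 100 mm above the bench from x = -200 to +33 mm, then a 42 degree slope down to a tray (floor 8 mm high, x = 135 to 260 mm). Blue posts at x = 0, 70 mm above the deck, between and outside the lanes.
- lane_left (a point): Point on the deck surface (100 mm above the bench) on the centre line of the left lane (chute y = +50 mm), straight below the flap's hinge. Each lane is 84 mm wide between grey walls that stand 20 mm above the deck (middle wall 16 mm thick, outer walls 12 mm).
- lane_right (a point): The same point of the right lane (chute y = -50 mm), of the same size.
- rod_mid (a point): Middle of the fixed steel hinge rod that crosses both lanes at chute x = 0, centred 64 mm above the deck. With the flap sleeves on it, it is 12 mm thick: 58 mm is clear between it and the deck, and its top is 70 mm above the deck.
- flap_left (a joint): Yellow plastic flap of the left lane, 80 mm wide, hanging from the hinge rod to 7 mm above the deck, 60 g. 0 rad = hangs shut, grows to 1.5 rad as its lower edge is pushed away in +x of the chute; it cannot swing towards the robot. It falls shut by its own weight and rests on whatever is below it.
- flap_right (a joint): The same flap of the right lane.
- housing_ok_mid (a point): Centre (half-way up) of the loose metal housing with the GREEN dot, 80 mm long (its x) by 56 mm wide (its y) by 28 mm high, about 0.33 kg. It lies flat on the deck in one of the two lanes, before the flap, long side nearly along the lane. Pushed from behind it opens the flap itself; it tips off the deck's end and slides down once its centre is past chute x = 33 mm (rear face 7 mm short of the flap line).
- housing_bad_mid (a point): Centre of the like housing with the RED dot, in the other lane. To be left alone.
- rack: Fixed dark red frame, 100 x 100 x 70 mm, holding the yellow bottle; origin under its centre.
- bottle: Loose yellow jar with white cap in the rack, 64 mm across, 125 mm high; origin under its centre. Bystander.
- solvent: Loose white bottle with red cap, 56 mm across, 120 mm high; origin under its centre. Bystander.
- screwdriver: Loose screwdriver lying on the bench. Bystander.
- wrench: Loose wrench lying on the bench. Bystander.
- gauge: Loose steel ring gauge lying on the bench, 60 mm across, 20 mm high. Bystander.
- cup: Loose steel cup, 72 mm across, 70 mm high. Bystander.
Things that resemble listed ones, but are neither listed nor needed, are in the scene too. What is shaped like the part that bears housing_ok_mid but black or brown is not meant.

How it is judged:
On the way:
1. the green-dot housing is under the raised flap of its own lane (((x of housing_ok_mid in the frame of chute between -0.025 and 0.1 m and y of housing_ok_mid in the frame of chute above 0 m and value of joint flap_left above 0.35 rad) or (x of housing_ok_mid in the frame of chute between -0.025 and 0.1 m and not (y of housing_ok_mid in the frame of chute above 0 m) and value of joint flap_right above 0.35 rad))), for 0.04 s.
At the end, for the whole second after the job is handed in: The green-dot housing lies at rest on the lower slope or in the tray of the chute, its centre at least 95 mm behind the flap line and less than 75 mm above the bench; both flaps hang shut (within 0.08 rad); the red-dot housing is within 15 mm of where it was (x of housing_ok_mid in the frame of chute between 0.095 and 0.26 m and height (world z) of housing_ok_mid below 0.075 m and linear speed of housing_ok below 0.02 m/s and value of joint each of flap_left, flap_right below 0.08 rad and distance of housing_bad_mid from where it was at the start of the episode below 0.015 m); the robot touches nothing.
It fails at once if the green-dot housing is lifted (its centre more than 20 mm higher than when it lies on the deck) (height (world z) of housing_ok_mid above 0.134 m).
It fails at once if the red-dot housing is moved by more than 15 mm (distance of housing_bad_mid from where it was at the start of the episode above 0.015 m).
It fails at once if the flap of the red-dot housing's lane is pushed open (more than 0.2 rad) ((y of housing_ok_mid in the frame of chute above 0 m and value of joint flap_right above 0.2 rad) or (not (y of housing_ok_mid in the frame of chute above 0 m) and value of joint flap_left above 0.2 rad)).
It fails at once if another thing on the bench is moved by more than 20 mm (distance of any of bottle, solvent, screwdriver, wrench, gauge, cup from where it was at the start of the episode above 0.02 m).
It also fails if it takes over 37 s, if anything falls off the work surface, if the arm or the gripper's body presses on something with over 40 N, if the wrist force passes 120 N, or if a joint passes its speed limit or range.

## Working session

There is one attempt and no reset: what is moved stays moved. The work goes in short steps, Python scripts to look and compute and a shell command to move; the robot and the scene stay as the last step left them, time stands still between calls to the robot, and variables do not carry over. Pictures are saved under pics/ and viewed, at most 10 in all, crops included, and the job is handed in when it is done.

```bash
mkdir -p pics; cat > h.py <<'E'
import numpy as np, cv2
from plant import robot
def cam(n):
    s=robot.read_state(); p=robot.read_camera(n)
    if 'rvec' in p:
        R=cv2.Rodrigues(np.array(p['rvec'],float))[0]; t=np.array(p['tvec'],float).ravel()
    else:
        T=np.eye(4);T[:3,:3]=cv2.Rodrigues(np.array(s['orientation'],float))[0];T[:3,3]=s['tool_pos']
        M=np.linalg.inv(T@np.array(p['T_tool_cam'])); R=M[:3,:3];t=M[:3,3]
    return p,R,t
def px2w(p,R,t,u,v,z):
    d=R.T@np.array([(u-p['cx'])/p['fx'],(v-p['cy'])/p['fy'],1]); c=-R.T@t
    return c+d*(z-c[2])/d[2]
def w2px(p,R,t,X):
    x=R@np.array(X)+t; return p['fx']*x[0]/x[2]+p['cx'],p['fy']*x[1]/x[2]+p['cy']
def save(p,n): cv2.imwrite('pics/'+n,cv2.cvtColor(p['frame'],cv2.COLOR_RGB2BGR))
E
python3 - <<'E'
from h import *
for n in('top','side'):
    p,R,t=cam(n); save(p,n+'1.png'); print(n,-R.T@t)
    for o in('housing_ok_mid','flap_left','chute','rod_mid'):
        try:
            for r in robot.regions_of(p,o)[:4]:
                m=r['mask'];v,u=np.nonzero(m);print(o,r['conf'],r['rect'],u.mean(),v.mean(),px2w(p,R,t,u.mean(),v.mean(),.128 if 'hou' in o else .1).round(3))
        except Exception as e: print(o,e)
E
```

```text
top [ 0.28108014 -0.04055022  1.53947962]
housing_ok_mid 0.66 [342.7, 174.5, 366.7, 207.1] 352.44912280701755 189.8017543859649 [ 0.56  -0.206  0.128]
housing_ok_mid 0.66 [346.7, 221.0, 373.0, 253.8] 360.0965630114566 238.19312602291325 [ 0.431 -0.221  0.128]
housing_ok_mid 0.56 [289.5, 176.4, 317.7, 213.1] 304.791788856305 195.51612903225808 [ 0.547 -0.08   0.128]
chute 0.56 [213.2, 73.5, 333.5, 246.7] 269.1649856574443 154.20625520495975 [0.668 0.014 0.1  ]
rod_mid 0.63 [212.0, 74.1, 331.9, 247.2] 269.1020634773758 154.00027759785326 [0.669 0.014 0.1  ]
rod_mid 0.21 [279.3, 147.1, 301.2, 160.4] 289.64772727272725 153.7348484848485 [ 0.669 -0.042  0.1  ]
side [0.49251116 0.79822935 0.698747  ]
housing_ok_mid 0.79 [267.2, 199.8, 299.3, 218.2] 284.12966601178783 208.42829076620825 [ 0.552 -0.063  0.128]
housing_ok_mid 0.7 [276.1, 377.9, 320.5, 420.0] 297.6813417190776 400.6030747728861 [0.505 0.476 0.128]
housing_ok_mid 0.53 [308.7, 197.9, 333.0, 216.1] 323.89864864864865 207.43243243243242 [ 0.444 -0.068  0.128]
chute 0.91 [141.8, 189.2, 334.0, 309.2] 225.28252677508925 250.73452994843316 [0.691 0.084 0.1  ]
rod_mid 0.55 [347.2, 351.0, 378.1, 403.2] 361.0625 376.22569444444446 [0.398 0.414 0.1  ]
rod_mid 0.27 [146.5, 187.4, 333.0, 310.3] 226.74333079268294 250.61690167682926 [0.687 0.084 0.1  ]
```

View pics/top1.png

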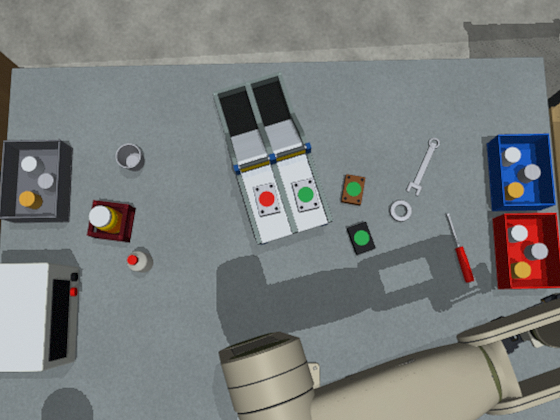

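View pics/side1.png

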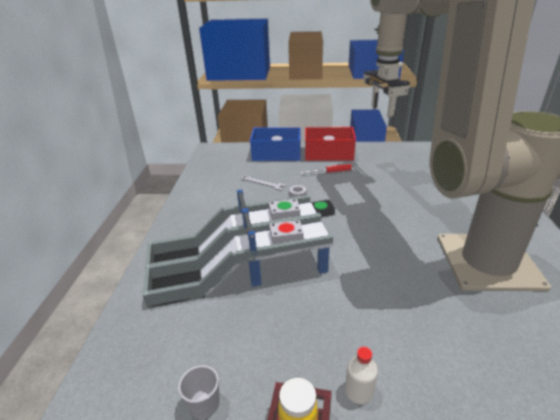

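The top picture shows the green-dot metal housing at (305,195), in the right lane (image right, world −y). The red-dot housing is at (266,199), and the posts run from (240,169) to (308,148). The brown and black look-alikes lie outside the chute. Next I'll fit the chute pose and the housing's yaw.

```bash
python3 - <<'E'
from h import *
from scipy.optimize import minimize
p,R,t=cam('top'); f=p['frame']; s=robot.read_state(); print(s['tool_pos'],s['orientation'],s['t'])
hsv=cv2.cvtColor(f,cv2.COLOR_RGB2HSV)
roi=np.zeros(f.shape[:2],bool); roi[130:190,225:325]=1
b=((hsv[...,0]>100)&(hsv[...,0]<125)&(hsv[...,1]>150)&(hsv[...,2]>60)&roi).astype(np.uint8)
n,_,st,ce=cv2.connectedComponentsWithStats(b)
for i in range(1,n):
    if st[i,4]>5: print('post',st[i],ce[i].round(1),px2w(p,R,t,*ce[i],.165).round(4))
r=[r for r in robot.regions_of(p,'chute')][0]['mask']
h=[x for x in robot.regions_of(p,'housing_ok_mid')]
m=r.astype(np.uint8)
def model(x0,y0,a):
    im=np.zeros(m.shape,np.uint8)
    def P(L): return np.round(np.array([w2px(p,R,t,(x0+np.cos(a)*x-np.sin(a)*y,y0+np.sin(a)*x+np.cos(a)*y,z)) for x,y,z in L])*16).astype(np.int32)
    w=.104
    for L in ([(-.2,-w,.12),(.033,-w,.12),(.033,w,.12),(-.2,w,.12)],[(.033,-w,.12),(.135,-w,.028),(.135,w,.028),(.033,w,.12)],[(.135,-w,.028),(.26,-w,.028),(.26,w,.028),(.135,w,.028)]):
        cv2.fillPoly(im,[P(L)],1,shift=4)
    return im
c=lambda v:-(model(*v)&m).sum()/(model(*v)|m).sum()
o=minimize(c,[.66,.0,.3],method='Nelder-Mead',options=dict(initial_simplex=[[.66,0,.3],[.68,0,.3],[.66,.02,.3],[.66,0,.36]]))
print(o.x,o.fun)
x0,y0,a=o.x; Rc=np.array([[np.cos(a),np.sin(a)],[-np.sin(a),np.cos(a)]])
for k in h:
    if k['rect'][0]>335: continue
    v,u=np.nonzero(k['mask']); W=np.array([px2w(p,R,t,U,V,.128)[:2] for U,V in zip(u,v)])
    q=cv2.minAreaRect(W.astype(np.float32)*1000); print(k['conf'],q,'chute frame',Rc@(np.array(q[0])/1000-[x0,y0]))
d=model(*o.x); cs,_=cv2.findContours(d,0,2); g=f.copy(); cv2.drawContours(g,cs,-1,(255,0,255),1)
cv2.imwrite('pics/fit.png',cv2.resize(cv2.cvtColor(g,cv2.COLOR_RGB2BGR)[60:260,190:390],(600,600),interpolation=0))
E
```

```text
[ 0.22246842 -0.55722335  0.23260977] [-3.08506897e+00 -5.93018230e-01  2.03881849e-05] 0.55
post [305 143   6   7  27] [307.9 145.7] [ 0.6718 -0.0897  0.165 ]
post [269 154   7   7  36] [272.  156.9] [0.6435 0.0041 0.165 ]
post [234 165   5   7  26] [235.8 167.7] [0.6167 0.0987 0.165 ]
[ 0.88049383 -0.16839506  0.39259259] 0.0
0.72 ((547.5396118164062, -78.90814208984375), (83.23031616210938, 58.29774856567383), 12.083146095275879) chute frame [-0.27338679  0.21006208]<stdin>:20: RuntimeWarning: overflow encountered in scalar negative
```

View pics/fit.png

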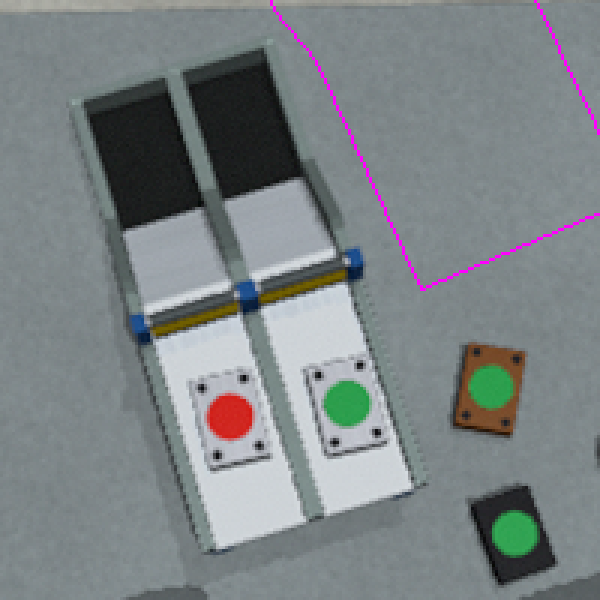

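The posts give a clear chute pose: mid (0.6435, 0.0041), yaw 16.3°. The housing is at about chute (−0.115, −0.053), with a −4° yaw. The outline fit in the picture is wrong (it sits well to the right of the chute), so I'm discarding it. Next I'll work out the moves, with the fingers tilted 15° forward to clear the rod.

```bash
cat > rel.py <<'E'
from h import *
import sys
a=np.radians(16.3); ex=np.array([np.cos(a),np.sin(a),0]); ey=np.array([-np.sin(a),np.cos(a),0]); ez=np.array([0,0,1.])
O=np.array([.6435,.0041,0]); T=np.radians(15)
X=np.cos(T)*ex+np.sin(T)*ez; Z=np.sin(T)*ex-np.cos(T)*ez
Rt=np.array([X,np.cross(Z,X),Z]).T
s=robot.read_state(); R0=cv2.Rodrigues(np.array(s['orientation']))[0]
P=np.array(s['tool_pos']); tip=P+robot.tip_reach*R0[:,2]-O
print('t',s['t'],'tip chute',(tip@ex).round(4),(tip@ey).round(4),tip[2].round(4),'F',np.round(s['force'],1),'open',s['opening'])
for w in sys.argv[1:]:
    x,y,z=map(float,w.split(',')); tcp=O+x*ex+y*ey+z*ez-robot.tip_reach*Z
    print(w,(R0.T@(tcp-P)).round(4),(cv2.Rodrigues(R0.T@Rt)[0].ravel()/np.pi).round(4))
E
python3 rel.py -- 2>/dev/null; python3 rel.py -.188,-.05,.20 -.188,-.05,.112
```

```text
t 0.65 tip chute -0.5617 -0.4206 0.2186 F [0.1 0.3 0.2] open 0.09320408824935565
t 0.65 tip chute -0.5617 -0.4206 0.2186 F [0.1 0.3 0.2] open 0.09320408824935565
-.188,-.05,.20 [ 0.4036 -0.3337  0.0191] [-0.004   0.0833  0.0302]
-.188,-.05,.112 [ 0.4036 -0.3337  0.1071] [-0.004   0.0833  0.0302]
```

```bash
python3 -m handwheel '[[0.57,0.404,-0.334,0.019,-0.004,0.083,0.03],[0.57,0.404,-0.334,0.019,-0.004,0.083,0.03],[0.57,0.404,-0.334,0.019,-0.004,0.083,0.03],[0.57,0.404,-0.334,0.019,-0.004,0.083,0.03],[0.57,0.404,-0.334,0.019,-0.004,0.083,0.03],[0.57,0.404,-0.334,0.019,-0.004,0.083,0.03],[0.57,0.404,-0.334,0.019,-0.004,0.083,0.03],[0.57,0.404,-0.334,0.019,-0.004,0.083,0.03],[0.57,0.404,-0.334,0.019,-0.004,0.083,0.03],[0.57,0.404,-0.334,0.019,-0.004,0.083,0.03],[0.57,0.404,-0.334,0.019,-0.004,0.083,0.03],[0.57,0.404,-0.334,0.019,-0.004,0.083,0.03]]'
python3 rel.py -.188,-.05,.112
python3 -c "
from h import *
p,R,t=cam('wrist');save(p,'w1.png')
a=np.radians(16.3)
for r in robot.regions_of(p,'housing_ok_mid')[:3]:
    v,u=np.nonzero(r['mask']);W=px2w(p,R,t,u.mean(),v.mean(),.12)-[.6435,.0041,0];print(r['conf'],r['rect'],W[0]*np.cos(a)+W[1]*np.sin(a),-W[0]*np.sin(a)+W[1]*np.cos(a))
def pc(x,y,z): return tuple(np.round(w2px(p,R,t,(.6435+np.cos(a)*x-np.sin(a)*y,.0041+np.sin(a)*x+np.cos(a)*y,z))))
print('walls',[pc(x,y,.12) for x in(-.15,-.05) for y in(-.092,-.008)])"
```

```text
t: 2.15
tool_pos: [0.4735, -0.0985, 0.2137]
orientation: [-3.049, -0.435, -0.4]
force: [-0.1, -0.8, -0.3]
opening: 0.0199
gripper_force: 0.0
t 2.15 tip chute -0.1884 -0.0507 0.2002 F [-0.1 -0.8 -0.3] open 0.01989320689190657
-.188,-.05,.112 [-0.0224 -0.0008  0.0853] [ 0.0002  0.0003 -0.0004]
0.98 [361.1, 121.9, 439.3, 202.6] -0.129536445385471 -0.15475915669840773
0.92 [242.6, 88.1, 315.4, 192.2] -0.10803599691520512 -0.053645100544733156
0.66 [351.5, 245.2, 405.3, 254.7] -0.20098466647054342 -0.13780998172132455
walls [(np.float64(324.0), np.float64(188.0)), (np.float64(223.0), np.float64(189.0)), (np.float64(324.0), np.float64(69.0)), (np.float64(223.0), np.float64(69.0))]
```

View pics/w1.png

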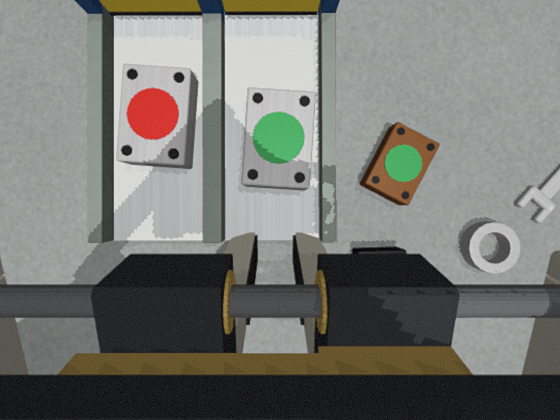

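The wrist view agrees with the projected lane walls (columns 223 and 324). The green-dot housing is at (279,138), directly ahead of the fingers at about (275,240). Lowering now.

```bash
python3 -m handwheel '[[0.57,-0.012,-0.002,0.045,0,0,0],[0.57,-0.022,-0.003,0.085,0,0,0],[0.57,-0.022,-0.003,0.085,0,0,0]]'
python3 rel.py -.13,-.052,.112 -.06,-.052,.112  0,-.052,.112
```

```text
t: 2.62
tool_pos: [0.4708, -0.0936, 0.1222]
orientation: [-3.046, -0.435, -0.39]
force: [-0.3, 0.2, -0.4]
opening: 0.0199
gripper_force: 0.0
t 2.625 tip chute -0.1896 -0.0452 0.1086 F [-0.3  0.2 -0.4] open 0.01988097173946266
-.13,-.052,.112 [0.0585 0.0066 0.0118] [-0.0013  0.002  -0.0005]
-.06,-.052,.112 [0.1262 0.0066 0.0295] [-0.0013  0.002  -0.0005]
0,-.052,.112 [0.1842 0.0066 0.0446] [-0.0013  0.002  -0.0005]
```

```bash
python3 -m handwheel '[[0.57,0.01,0.006,0.001,0,0,0],[0.57,0.025,0.006,0.004,0,0,0],[0.57,0.04,0.006,0.008,0,0,0],[0.57,0.055,0.006,0.012,0,0,0],[0.57,0.07,0.006,0.016,0,0,0],[0.57,0.085,0.006,0.02,0,0,0],[0.57,0.1,0.006,0.024,0,0,0],[0.57,0.1,0.006,0.024,0,0,0]]'
python3 rel.py -.03,-.05,.112 0,-.05,.112 .005,-.05,.112
python3 -c "
from h import *
p,R,t=cam('wrist');save(p,'w2.png')"
```

```text
t: 3.62
tool_pos: [0.5767, -0.0716, 0.1313]
orientation: [-3.048, -0.438, -0.406]
force: [-0.0, -0.0, -0.3]
opening: 0.0199
gripper_force: 0.0
t 3.625 tip chute -0.0817 -0.0539 0.1178 F [-0.  -0.  -0.3] open 0.019922022002159243
-.03,-.05,.112 [ 0.0484 -0.0039  0.0191] [ 0.0007 -0.0009  0.0005]
0,-.05,.112 [ 0.0773 -0.0038  0.027 ] [ 0.0007 -0.0009  0.0005]
.005,-.05,.112 [ 0.0822 -0.0038  0.0283] [ 0.0007 -0.0009  0.0005]
```

View pics/w2.png

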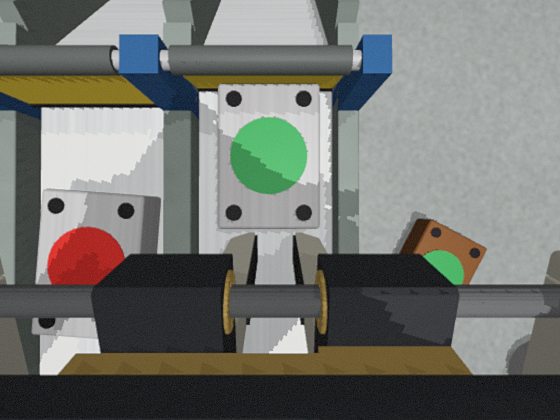

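The housing is square in the lane at (268,155), its front edge at the flap and the fingertips on its rear face. I'll push through now, stopping the tips 8 mm short of the flap line.

```bash
python3 -m handwheel '[[0.57,0.012,-0.003,0.004,0,0,0],[0.57,0.03,-0.003,0.01,0,0,0],[0.57,0.05,-0.003,0.017,0,0,0],[0.57,0.07,-0.003,0.024,0,0,0],[0.57,0.07,-0.003,0.024,0,0,0],[0.57,0.07,-0.003,0.024,0,0,0]]'
python3 rel.py -.12,-.05,.115
python3 -c "
from h import *
p,R,t=cam('side');save(p,'s2.png');q,R,t=cam('wrist')
cv2.imwrite('pics/c.png',cv2.cvtColor(np.hstack([cv2.resize(p['frame'][150:330,120:360],(400,300)),cv2.resize(q['frame'],(400,300))]),4))"
```

```text
t: 4.42
tool_pos: [0.6436, -0.0474, 0.1232]
orientation: [-3.048, -0.437, -0.399]
force: [-0.8, 0.9, 0.2]
opening: 0.0202
gripper_force: 0.0
t 4.425 tip chute -0.0107 -0.0494 0.1097 F [-0.8  0.9  0.2] open 0.02019268577301666
-.12,-.05,.115 [-0.1042  0.0005 -0.0333] [-0.0001  0.0004  0.0002]
```

View pics/c.png

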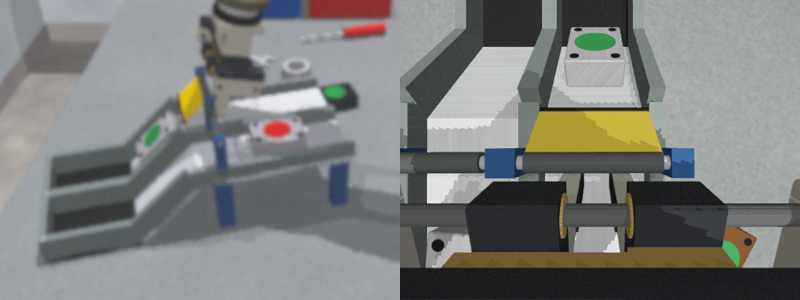

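The housing is sliding down the slope (wrist half, around (595,50)), and the flap is still falling. Drawing the fingers back, then up.

```bash
python3 -m handwheel '[[0.57,-0.035,0,-0.01,0,0,0],[0.57,-0.07,0,-0.02,0,0,0],[0.57,-0.104,0,-0.033,0,0,0],[0.57,-0.104,0,-0.033,0,0,0],[0.57,-0.085,0,-0.11,0,0,0],[0.57,-0.085,0,-0.11,0,0,0],[0.57,-0.085,0,-0.11,0,0,0],[0.57,-0.085,0,-0.11,0,0,0],[0.57,-0.085,0,-0.11,0,0,0],[0.57,-0.085,0,-0.11,0,0,0],[0.57,-0.085,0,-0.11,0,0,0],[0.57,-0.085,0,-0.11,0,0,0]]'
python3 rel.py
python3 -c "
from h import *
p,R,t=cam('side');q,Q,s=cam('top')
cv2.imwrite('pics/d.png',cv2.cvtColor(np.hstack([cv2.resize(p['frame'][150:330,120:360],(400,300)),cv2.resize(q['frame'][60:210,190:390],(400,300))]),4))
a=np.radians(16.3)
for r in robot.regions_of(q,'housing_ok_mid')[:4]:
    v,u=np.nonzero(r['mask']);W=px2w(q,Q,s,u.mean(),v.mean(),.04)-[.6435,.0041,0];print(r['conf'],W[0]*np.cos(a)+W[1]*np.sin(a),-W[0]*np.sin(a)+W[1]*np.cos(a))"
```

```text
t: 6.02
tool_pos: [0.5379, -0.0785, 0.2075]
orientation: [-3.048, -0.437, -0.4]
force: [-0.9, 0.2, 0.5]
opening: 0.02
gripper_force: 0.0
t 6.025 tip chute -0.1209 -0.0496 0.194 F [-0.9  0.2  0.5] open 0.020034779618046214
0.82 -0.2741238424474697 -0.1784470727313941
0.66 0.1372296102200412 -0.0490830562357592
0.48 -0.10943662461853895 -0.21012943931480838
```

View pics/d.png

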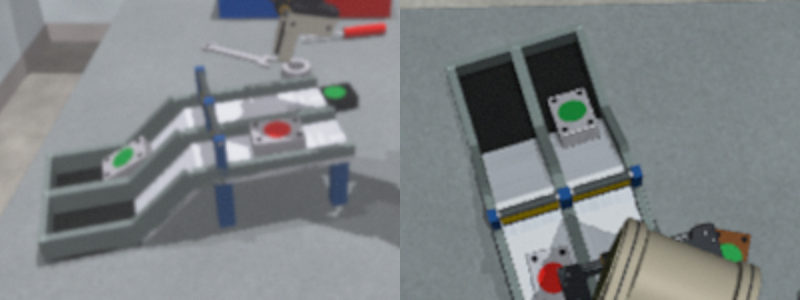

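The housing rests at chute x ≈ 0.137, at the foot of the slope, and both flaps hang shut. The red-dot housing hasn't visibly moved, and the gripper is clear. Handing in.

```bash
python3 -c "
from plant import robot
print(robot.close_job())"
```

```text
the job is handed in; nothing more can be done
None
```

I pushed the green-dot housing through its flap. In the last pictures it lay at the foot of the slope (chute x about 0.137 m), both flaps hung shut and the red-dot housing was not visibly moved; I then handed the job in at about 6 s, and no verdict was returned.

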